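# Spin back the clamp nut of a coil winder and free the wound former

## Robot

A 6-joint arm with a two-finger parallel gripper is mounted at the origin on the work surface. World frame = base frame: x ahead of the robot, y to its left, z up, the work surface at z = 0. Lengths are in m, angles in rad, forces in N, time in s.
With the tool pointing down it reaches from about 0.35 to 0.975 m from the base axis. Payload 4.9 kg.
Tool frame: the origin (TCP) lies at the very end of the fingers, on their centre line; the grasp point (between the pads) lies 19 mm behind it; z points along the fingers, y is the line along which they close (so a half turn about z gives the same grasp; the last joint's range is limited). The gripper opens to 85 mm and grips with 20 to 120 N. Pads are 22 mm wide; open, the fingers measure 114 mm over their backs; the gripper's body (76 mm by 85 mm) begins 54 mm behind the grasp point. The pads swing forward as they close: fully open they stand 13 mm farther back than shut.
Start: joints at [-1.404, 0.053, 1.613, -0, 1.476, -0.119], TCP at [0.176, -0.6, 0.231] pointing down, gripper open.
Joint ranges: [-3.01, 3.01], [-1.01, 2.22], [0.06, 2.58], [-1.02, 4.17], [0.09, 2.62], [-3.14, 3.14]. Speed limits (rad/s): [2.57, 2.57, 3.14, 3.14, 3.14, 3.14].

## Interface

Orientations are given as a rotation vector (axis times angle).
In Python, from station import * gives the robot as it stands.
- The arm moves only by the shell command python3 -m crank 'ROWS' [OPENING] [FORCE]. ROWS is JSON, a list of rows, each an object with "offset": the shift along the tool's x, y, z in m, a list of three; "twist": the turn, a rotation vector about the tool's x, y, z in degrees, a list of three. In form: [{"offset": [x, y, z], "twist": [rx, ry, rz]}, ...]. A call has 1 to 20 rows; each row is the pose to reach, as a shift and turn from the pose commanded when the call began, along the tool's axes at that moment; what a row does not reach only later rows make up. A row lasts 1/8 s, in which the tool goes at most 62.5 mm and 10.7 degrees, less where a joint would pass 70% of its speed; a pose out of reach is approached as far as the arm can. A call with a gripper value outside its range is refused whole. OPENING is the opening, from 0 (shut) to 1 (fully open), set as the call begins (- or left out, the last holds). The fingers move at their own pace and stop on an object; FORCE is the grip in N (left out, the last holds). Time passes only in rows, so rows that repeat a pose let the fingers close. It gives the time, the measured TCP pose, the force, the opening and the grip force at its end, in the units of the state.
- get_obs(): the state, without advancing time (a new reading comes with each control period).
- get_image(name): name is "scene" or "top" or "wrist"; returns the picture (384x512x3 uint8, red, green, blue); there is no depth.
- get_calibration(name): a dict with "intrinsics" (3x3 intrinsics, pixels), "world_from_camera" (4x4, takes a point from camera to world coordinates); the wrist camera has in their place "tool_from_camera" (4x4, takes a point from camera to tool coordinates, whose origin is the TCP and whose axes are the flange's). Camera axes: x right, y up, looking along -z (the intrinsics and any distortion apply to the point x, -y, -z); pixel columns grow to the right and rows downward; lengths in m; the calibration is good to about 2 mm. A picture is of the moment at which its call begins: read the wrist's pose just before it. get_calibration takes no time and is no camera call.
- finish_job(): hands the job in; it is judged then, once.
Trained networks look in the newest picture that a camera, given by its name, has taken for a name from the list of things; names that differ only in an ending like _2 or _b are one class to them, and where a whole thing is asked for, a point or a joint stands for the part that bears it (a point fixed in the world has none). Each returns a list of dicts, best first, with "confidence" (0 to 1); they miss things now and then, are a little off and sometimes report something else, mostly with a low value. They report only what shows in the picture. A call takes as long as a camera call.
- cut_out(query, camera): "region" (384x512 bool, what is visible of it) and "rect" ([centre column, centre row, width, height] in pixels, round what is visible of it).
The state is a dict: "t": time; "q": joint angles; "dq": joint speeds; "effort": joint torques, N m; "tool_pos": TCP position; "tool_rot": TCP orientation; "contact_force": force on the tool from outside, world axes, zero at the start; "wrist_torque": the same for the moment, N m; "opening": finger opening in m; "grip_force": force on a finger pad.
Only numpy, scipy, OpenCV 4.12 (cv2) and the standard library are available. Lean on these libraries where they do the work, as an engineer would, in place of code of your own. Each camera call takes 0.05 s, during which the arm holds its last target. There are 200 camera calls.

## Task

The coil on the hand winder is finished and has to be freed. Roll a fingertip across the top of the knurled brass clamp nut, stroke after stroke, until it has been loosened by two full turns from where it stands now, and take the finger away; then push the copper-wound former along the spindle with a fingertip, off its drive pins and up against the backed-off nut, and move clear. Grip nothing, press lightly, and leave the blue battery pack, the glass valve, the spare former and the beige transformer where they are.

Things in the scene. Friction and masses are not known exactly. Their poses are not given: they have to be found in the camera images.
- winder: Green cast hand coil winder bolted to the bench, base plate 220 x 110 x 12 mm. Origin on the bench under it; x runs along the level spindle from headstock to free end, y to the left of that, z up. Spindle axis over y = 0, 105 mm above the bench, pinned so that it does not turn. Headstock 56 mm wide, 130 mm high, front at x = -40 mm; crank and gears lie behind it.
- drive_plate (a point): Centre of the face of the drive plate (17 mm diameter), fixed on the spindle axis; axes as the winder's. Two brass drive pins stick out 6 mm from it to +x. Behind it a plain 14 mm shaft runs 63 mm back to the headstock; ahead of it the 10 mm threaded spindle runs 108 mm to its free end.
- nut_center (a point): Centre of the brass clamp nut's knurled rim, 44 mm diameter, 18 mm wide along the spindle; axes as the winder's (travels with the nut, does not spin). White index line across rim and outer face. Right-hand thread, 4 mm a turn: loosens anticlockwise seen from the free end, so the rim's top moves to -y and the nut to +x. Turns at 1.5 N on the rim, stays where left; pushing along x does not turn it.
- nut_nose (a point): Centre of the nut's flat nose face (20 mm diameter, towards the former), 21 mm to -x of the rim's centre. It starts against the former's front face.
- nut (a joint): Angle of the nut in rad, growing as it loosens (6.283 a turn); 0 = index line straight up. It starts somewhere between -0.4 and 0.4; turns count from the start value.
- former_rear (a point): Centre of the rear (headstock side) face of the copper-wound steel former; axes as the winder's. Former 40 mm long, two flanges 42 mm in diameter and 3 mm thick, winding of 34 mm diameter between them. At the start this face lies on the drive plate with the pins inside the flange.
- former_front (a point): Centre of the former's front face (nut side), 40 mm to +x of its rear face.
- former (a joint): Travel of the former along the spindle, +x, in m: 0 = on the drive plate, over 0.006 = off the pins. It slides with about 1 N, keeps its place, and stops at the nut's nose.
- battery: Blue battery pack, 90 x 60 x 42 mm, two 8 mm terminals on top; loose on the bench. Origin under its centre.
- valve: Glass valve in a white ceramic socket, 46 mm diameter, 90 mm tall; loose on the bench. Origin under its centre.
- spare: Empty steel former standing on end, 42 mm diameter, 40 mm tall; loose on the bench. Origin under its centre.
- transformer: Beige bakelite transformer, 66 x 70 x 68 mm with its terminals, loose on the bench. Origin under its centre.

How it is judged:
By the outcome, as a careful person would: the job done as asked, in the order asked, and still so for the second after the job is handed in, with the robot touching nothing.
It also fails if it takes over 67 s, if anything falls off the work surface, if the arm or the gripper's body presses on something with over 40 N, if the wrist force passes 120 N, or if a joint passes its speed limit or range.

## Working session

There is one attempt and no reset: what is moved stays moved. The work goes in short steps, Python scripts to look and compute and a shell command to move; the robot and the scene stay as the last step left them, time stands still between calls to the robot, and variables do not carry over. Pictures are saved under pics/ and viewed, at most 10 in all, crops included, and the job is handed in when it is done.

```bash
mkdir -p pics
python3 - <<'E'
from station import *
import cv2,numpy as np
a=get_image("scene");b=get_image("top")
cv2.imwrite("pics/a.png",np.hstack([a,b])[:,:,::-1][:, :] if 0 else a[:,:,::-1]);cv2.imwrite("pics/b.png",b[:,:,::-1])
for c in("scene","top"):
    k=get_calibration(c);print(c,np.round(k["intrinsics"],1).tolist(),np.round(k["world_from_camera"],3).tolist(),[x for x in k])
    for n in("winder","nut","former","battery","valve","spare","transformer"):
        print(n,[(np.round(d["rect"],1).tolist(),round(d["confidence"],2)) for d in cut_out(n,c)[:2]])
k=get_calibration("wrist");print(k)
o=get_obs();print(o)
E
```

```text
scene [[456.0, 0.0, 249.2], [0.0, 456.0, 191.0], [0.0, 0.0, 1.0]] [[0.443, -0.633, 0.635, 1.087], [0.896, 0.329, -0.298, -0.197], [-0.02, 0.701, 0.713, 0.724], [0.0, 0.0, 0.0, 1.0]] ['intrinsics', 'world_from_camera']
winder [([212.2, 204.7, 79.4, 120.4], 0.94), ([223.4, 210.3, 22.9, 25.7], 0.55)]
nut [([223.3, 208.1, 26.3, 17.7], 0.61)]
former [([212.6, 194.2, 23.8, 22.9], 0.82)]
battery [([133.9, 212.8, 43.0, 49.7], 0.8)]
valve [([269.2, 168.4, 24.8, 39.9], 0.58)]
spare [([213.4, 194.9, 24.3, 24.7], 0.63), ([156.8, 263.1, 24.3, 33.4], 0.61)]
transformer [([298.8, 226.1, 43.0, 41.5], 0.6)]
top [[348.0, 0.0, 254.3], [0.0, 348.0, 192.6], [0.0, 0.0, 1.0]] [[-0.03, 0.995, -0.099, 0.453], [-0.999, -0.033, -0.026, 0.056], [-0.029, 0.099, 0.995, 0.89], [0.0, 0.0, 0.0, 1.0]] ['intrinsics', 'world_from_camera']
winder [([285.6, 225.9, 51.6, 129.9], 0.84)]
nut []
former [([288.9, 197.4, 16.5, 23.6], 0.78)]
battery [([347.7, 246.6, 31.8, 42.9], 0.73)]
valve [([225.5, 234.0, 21.6, 19.4], 0.64), ([289.6, 197.6, 18.3, 19.8], 0.33)]
spare [([341.6, 187.5, 20.1, 12.4], 0.78)]
transformer [([230.0, 
[... 555 characters left out ...]
])}
{'t': 0.8, 'q': array([-1.40400238e+00,  5.26794226e-02,  1.61290006e+00, -1.50423112e-05,
        1.47598820e+00, -1.19015552e-01]), 'dq': array([-7.89525974e-04, -1.07330594e-03,  2.13737569e-03, -8.12373978e-04,
        4.74778563e-05,  7.16432815e-04]), 'effort': array([ 1.43434977e-04, -3.93645573e+01, -3.70439208e+01, -4.40930910e-05,
        2.56705553e-04,  1.06881348e-05]), 'tool_pos': array([ 0.17619325, -0.59963411,  0.23131631]), 'tool_rot': array([ 3.10954339e+00,  4.47420631e-01, -2.25783943e-05]), 'contact_force': array([-0.25951982,  0.27334563, -0.43295176]), 'wrist_torque': array([-0.00235934, -0.03258268,  0.037424  ]), 'grip_force': 0.0, 'opening': 0.0854613374353575}
```

View pics/a.png

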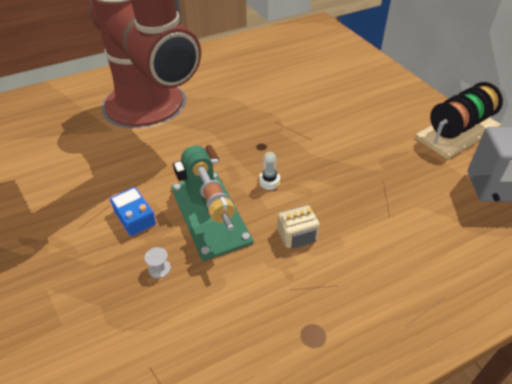

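View pics/b.png

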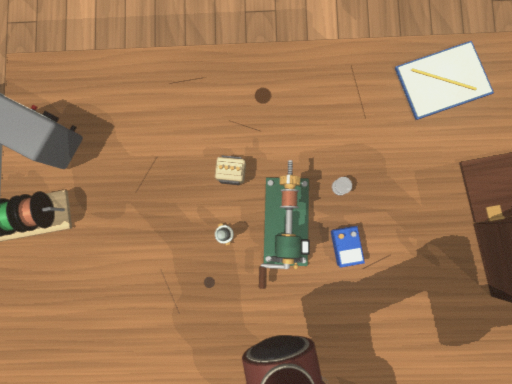

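The scene picture shows the winder at about (212,205), with the nut at (220,207), the battery at (134,212), the spare at (157,262), the valve at (269,170) and the transformer at (298,226). In the top picture the spindle runs straight up the image, with the headstock at (289,245), the former at (289,197) and the nut at about (289,182). So winder x is roughly world +x.

```bash
cat > h.py <<'E'
from station import *
import cv2,numpy as np
from scipy.spatial.transform import Rotation as R
F=np.diag([1.,-1,-1])
def cam(n,o=None):
    k=get_calibration(n)
    if n!="wrist": return k["intrinsics"],k["world_from_camera"]
    o=o or get_obs(); T=np.eye(4);T[:3,:3]=R.from_rotvec(o["tool_rot"]).as_matrix();T[:3,3]=o["tool_pos"]
    return k["intrinsics"],T@k["tool_from_camera"]
def onz(c,px,z):
    K,T=c;d=T[:3,:3]@F@np.linalg.solve(K,[px[0],px[1],1.]);return T[:3,3]+d*(z-T[2,3])/d[2]
def proj(c,P):
    K,T=c;p=F@(T[:3,:3].T@(np.asarray(P)-T[:3,3]));q=K@p;return q[:2]/q[2]
def rel(pos,rot):
    o=get_obs();R0=R.from_rotvec(o["tool_rot"]);
    print("offset mm",np.round(R0.inv().apply(np.array(pos)-o["tool_pos"])*1e3,1),"twist",np.round((R0.inv()*rot).as_rotvec(degrees=True),2))
def down(yaw): # tool x along yaw, pointing down
    c,s=np.cos(yaw),np.sin(yaw);return R.from_matrix(np.array([[c,s,0],[s,-c,0],[0,0,-1]]).T)
E
python3 - <<'E'
from h import *
t=cam("top")
for p,z in (((289,181),.105),((289,197),.105),((290,163),.105),((289,240),.13),((265,177),.012),((309,177),.012),((310,266),.012),((264,266),.012)): print(p,np.round(onz(t,p,z),4))
s=cam("scene")
for n,p,z in (("battery",(347.7,246.6),.03),("valve",(225.5,234),.05),("spare",(341.6,187.5),.03),("transformer",(230,169),.04)):
    print(n,np.round(onz(t,p,z),3))
P=onz(t,(289,181),.105);print(proj(s,P))
rel(P+[-.02,0,.075],down(0.0))
E
```

```text
(289, 181) [ 0.5558 -0.0038  0.105 ]
(289, 197) [ 0.5193 -0.0023  0.105 ]
(290, 163) [ 0.597  -0.0078  0.105 ]
(289, 240) [0.424  0.0033 0.13  ]
(265, 177) [0.5802 0.0497 0.012 ]
(309, 177) [ 0.5764 -0.0618  0.012 ]
(310, 266) [ 0.3542 -0.0541  0.012 ]
(264, 266) [0.3573 0.0596 0.012 ]
battery [ 0.4   -0.145  0.03 ]
valve [0.44  0.149 0.05 ]
spare [ 0.545 -0.138  0.03 ]
transformer [0.599 0.136 0.04 ]
[222.11853359 209.710559  ]
offset mm [ 513.  -470.3   51.3] twist [ 0.    0.   16.38]
```

```bash
python3 -m crank '[{"offset":[0.513,-0.47,0.03],"twist":[0,0,19]},{"offset":[0.513,-0.47,0.03],"twist":[0,0,19]},{"offset":[0.513,-0.47,0.03],"twist":[0,0,19]},{"offset":[0.513,-0.47,0.03],"twist":[0,0,19]},{"offset":[0.513,-0.47,0.03],"twist":[0,0,19]},{"offset":[0.513,-0.47,0.03],"twist":[0,0,19]},{"offset":[0.513,-0.47,0.03],"twist":[0,0,19]},{"offset":[0.513,-0.47,0.03],"twist":[0,0,19]},{"offset":[0.513,-0.47,0.03],"twist":[0,0,19]},{"offset":[0.513,-0.47,0.03],"twist":[0,0,19]},{"offset":[0.513,-0.47,0.03],"twist":[0,0,19]},{"offset":[0.513,-0.47,0.03],"twist":[0,0,19]},{"offset":[0.513,-0.47,0.03],"twist":[0,0,19]},{"offset":[0.513,-0.47,0.03],"twist":[0,0,19]},{"offset":[0.513,-0.47,0.03],"twist":[0,0,19]}]' 0 20
python3 - <<'E'
from h import *
o=get_obs();print(o["tool_pos"],o["opening"],o["contact_force"],o["t"])
i=get_image("wrist");cv2.imwrite("pics/c.png",cv2.resize(i,(768,576))[:,:,::-1])
cv2.imwrite("pics/c_raw.png",i[:,:,::-1])
E
```

```text
t: 2.68
tool_pos: [0.5356, -0.0053, 0.2015]
tool_rot: [3.141, -0.075, 0.001]
contact_force: [0.0, 0.1, 0.4]
opening: 0.0001
grip_force: 0.0
[ 0.53555479 -0.00533318  0.20150918] 6.914534799950126e-05 [0.02609817 0.08275952 0.39194048] 2.675
```

View pics/c.png

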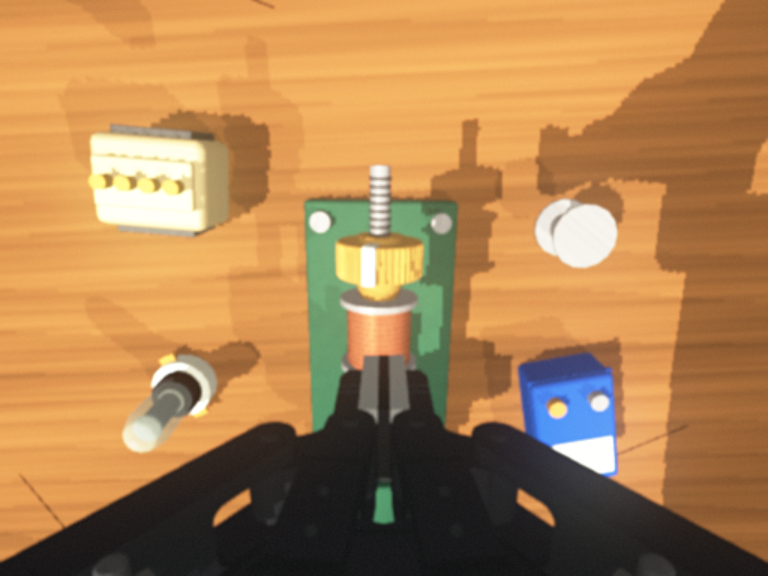

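The wrist picture shows the nut rim spanning x 336–424 and y 236–285, with the white index line at about x = 368. The front flange is at about (379,300), the spindle tip at (380,168), and the shut fingertips at x 358–408, y 357.

```bash
cat >> h.py <<'E'
def line(o,i,rows=None,z=.127):
    "white index pixels on rim"
    hsv=cv2.cvtColor(i,cv2.COLOR_RGB2HSV);return hsv
E
python3 - <<'E'
from h import *
c=cam("wrist");i=cv2.imread("pics/c_raw.png")[:,:,::-1];get_image("wrist")
for n in("nut","former","winder"):
    for d in cut_out(n,"wrist")[:1]:
        r=d["rect"];print(n,np.round(r,1),round(d["confidence"],2)); g=d["region"]
        for row in np.unique(np.where(g)[0])[::3]:
            w=np.where(g[row])[0]; m=(w[0]+w[-1])/2; print(row,w[0],w[-1],np.round(onz(c,(m,row),.105)[:2],4),end="; ")
        print()
for r in (160,165,170,175,180,185,188): print(r,[tuple(int(v) for v in i[r,k]) for k in range(237,254,2)])
for p in ((253.3,112),(253.3,158)): print(np.round(onz(c,p,.105),4))
for p in ((203.5,134),(304.5,134),(208,287),(297.5,287)): print(np.round(onz(c,p,.012),4))
E
```

```text
nut [255.6 178.6  58.   44.8] 0.97
155 262 263 [ 0.5697 -0.0119]; 158 228 277 [ 0.5677 -0.004 ]; 161 225 282 [ 0.5653 -0.0047]; 164 224 282 [ 0.5629 -0.0042]; 167 225 282 [ 0.5605 -0.0044]; 170 225 282 [ 0.5581 -0.0043]; 173 225 281 [ 0.5557 -0.0038]; 176 226 281 [ 0.5533 -0.0041]; 179 226 281 [ 0.5509 -0.004 ]; 182 226 281 [ 0.5484 -0.0039]; 185 228 279 [ 0.5459 -0.0037]; 188 235 273 [ 0.5434 -0.004 ]; 191 239 267 [ 0.541  -0.0031]; 194 240 265 [ 0.5385 -0.0026]; 197 242 264 [ 0.5359 -0.0028]; 200 249 259 [ 0.5334 -0.0035]; 
former [253.8 220.6  52.4  58.1] 0.81
192 236 238 [0.5408 0.0098]; 195 229 276 [ 0.5377 -0.0025]; 198 227 278 [ 0.5351 -0.0024]; 201 227 278 [ 0.5326 -0.0023]; 204 229 277 [ 0.53   -0.0025]; 207 232 274 [ 0.5274 -0.0024]; 210 232 273 [ 0.5249 -0.0019]; 213 232 273 [ 0.5222 -0.0018]; 216 232 273 [ 0.5196 -0.0016]; 219 232 273 [ 0.517  -0.0015]; 222 232 273 [ 0.5143 -0.0014]; 225 232 273 [ 0.5117 -0.0012]; 228 232 273 [ 0.509  -0.0011]; 231 232 273 [ 0.5063 -0.001 ]; 234 231 273 [ 5.036e-01 -4.000e-04]; 237 229 276 [ 0.5008 -0.0007]; 240 228 277 [ 0.4981 -0.0005];
[... 2717 characters left out ...]
, 255, 255), (255, 255, 255), (253, 255, 255), (249, 218, 114), (235, 185, 93)]
180 [(254, 233, 124), (251, 225, 118), (255, 255, 253), (255, 255, 255), (255, 255, 255), (255, 255, 255), (250, 252, 250), (240, 193, 99), (252, 226, 115)]
185 [(254, 234, 124), (252, 227, 120), (255, 255, 253), (255, 255, 255), (255, 255, 255), (255, 255, 255), (252, 254, 252), (224, 168, 86), (252, 225, 115)]
188 [(254, 227, 121), (254, 231, 124), (255, 255, 253), (255, 255, 255), (255, 255, 255), (255, 255, 255), (251, 254, 252), (228, 173, 90), (253, 227, 115)]
[ 0.6022 -0.0063  0.105 ]
[ 0.5677 -0.0046  0.105 ]
[0.5795 0.0481 0.012 ]
[ 0.5744 -0.0586  0.012 ]
[0.3942 0.0603 0.012 ]
[ 0.3891 -0.0497  0.012 ]
```

Run:
```python
from h import *
c=cam("wrist")
ax=lambda x:-.004-.058*(x-.5557)
for d in (.4925,.4945,.4965):
    f=lambda s,z:np.round(proj(c,[d+s,ax(d+s),z]),1)
    print(d,"tip",f(108,.105) if 0 else f(.108,.110),"rim out/in top",f(.070,.127),f(.052,.127),"flange front/rear top",f(.040,.126),f(0,.126))
p=onz(c,(245.2,177),.1265);a=np.array([p[0],ax(p[0])]);print(p,"line y rel",p[1]-a[1],"theta",-np.arcsin((p[1]-a[1])/.022))
print(get_obs()["t"])
rel([.5555,ax(.5555),.137],down(-.058))
```

```text
0.4925 tip [254.7 114.8] rim out/in top [254.1 170.7] [253.8 194.9] flange front/rear top [253.7 209.9] [253.1 258.2]
0.4945 tip [254.8 112. ] rim out/in top [254.1 168. ] [253.9 192.2] flange front/rear top [253.7 207.4] [253.2 255.9]
0.4965 tip [254.8 109.1] rim out/in top [254.1 165.2] [253.9 189.6] flange front/rear top [253.7 204.8] [253.2 253.6]
[0.55807304 0.00223057 0.1265    ] line y rel 0.006368204783528664 theta -0.29366666449391304
2.925
offset mm [19.7 -1.5 64.4] twist [ 0.   -0.01  0.65]
```

```bash
python3 -m crank '[{"offset":[0.0215,-0.0015,0.05],"twist":[0,0,0.6]},{"offset":[0.0215,-0.0015,0.068],"twist":[0,0,0.6]},{"offset":[0.0215,-0.0015,0.0725],"twist":[0,0,0.6]},{"offset":[0.0215,-0.0015,0.0725],"twist":[0,0,0.6]}]'
python3 -m crank '[{"offset":[0,0,0.001],"twist":[0,0,0]},{"offset":[0,0,0.002],"twist":[0,0,0]},{"offset":[0,0,0.002],"twist":[0,0,0]}]'
python3 -c "
from h import *
i=get_image('wrist');cv2.imwrite('pics/d.png',cv2.resize(i[90:330,100:420],(800,600))[:,:,::-1])"
```

```text
t: 3.42
tool_pos: [0.5575, -0.0036, 0.1296]
tool_rot: [3.14, -0.088, 0.001]
contact_force: [-0.8, 0.5, 0.6]
opening: -0.0001
grip_force: 0.0
t: 3.8
tool_pos: [0.5577, -0.0036, 0.1274]
tool_rot: [3.14, -0.088, 0.001]
contact_force: [-0.8, 0.2, 0.1]
opening: 0.0004
grip_force: 0.0
```

View pics/d.png

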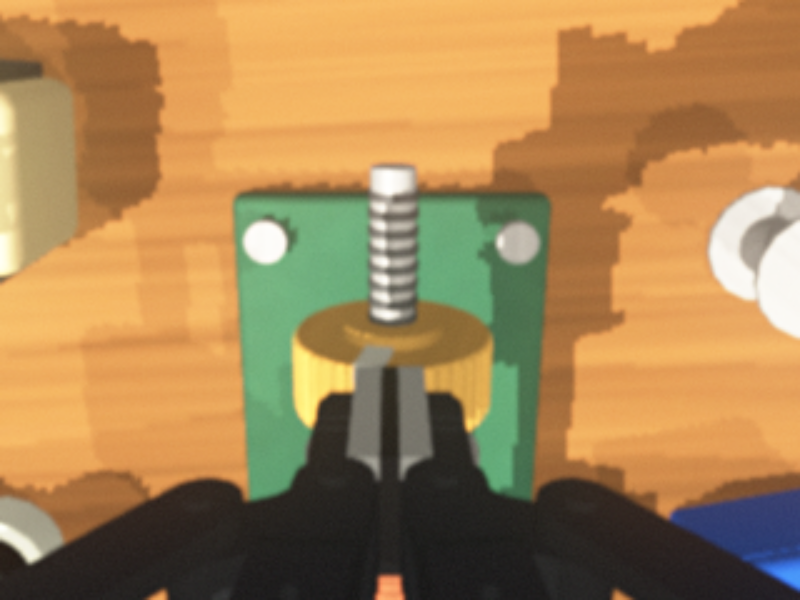

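The wrist crop shows the shut tip just over the rim at about (390,365), with the grey pads about 14 mm wide in total. The index line sits just left of the tip, and the black shells start further back.

```bash
for k in 1 2 3; do python3 -m crank '[{"offset":[0,0,0.0007],"twist":[0,0,0]},{"offset":[0,0,0.0007],"twist":[0,0,0]}]' | egrep 'pos|force'; done
```

```text
tool_pos: [0.5577, -0.0036, 0.1268]
contact_force: [-1.3, 0.9, 4.0]
grip_force: 2.0
tool_pos: [0.5579, -0.0036, 0.1267]
contact_force: [-3.1, 0.3, 6.6]
grip_force: 3.5
tool_pos: [0.558, -0.0036, 0.1266]
contact_force: [-4.2, -0.3, 9.2]
grip_force: 4.7
```

```bash
cat >> h.py <<'E'
X0,Y0,YAW=.5575,-.0038,-.058
Rw=R.from_rotvec([0,0,YAW])
def meas(save=None):
    o=get_obs();c=cam("wrist",o);i=get_image("wrist");K,T=c
    d=cut_out("nut","wrist");g=d[0]["region"].astype(np.uint8) if d else np.ones(i.shape[:2],np.uint8)
    h=cv2.cvtColor(i,cv2.COLOR_RGB2HSV);m=((h[...,1]<60)&(h[...,2]>110)&(cv2.dilate(g,np.ones((3,3)))>0)).astype(np.uint8)
    rows,cols=np.where(m>0);th=[];xs=[]
    for r,q in zip(rows,cols):
        dd=Rw.inv().apply(T[:3,:3]@F@np.linalg.solve(K,[q,r,1.]));p=Rw.inv().apply(T[:3,3]-[X0,Y0,.105])
        a,b,cc=dd[1]**2+dd[2]**2,p[1]*dd[1]+p[2]*dd[2],p[1]**2+p[2]**2-.022**2
        D=b*b-a*cc
        if D<0: continue
        P=p+dd*(-b-np.sqrt(D))/a
        if -.012<P[0]<.02: th.append(np.arctan2(-P[1],P[2]));xs.append(P[0])
    th=np.array(th);n=len(th)
    def rowx(r): return (Rw.inv().apply(onz(c,(254,r),.127)-[X0,Y0,.105])[0])*1e3
    rr=np.where(g.sum(1)>30)[0]
    print("t",o["t"],"n",n,"theta",np.round(np.percentile(th,[5,50,95]),3) if n else None,"line x mm",np.round(np.percentile(xs,[2,98])*1000 if 0 else np.percentile(np.array(xs)*1e3,[2,98]),1) if n else None,"nut rect",np.round(d[0]["rect"],1) if d else None)
    if save: cv2.imwrite("pics/"+save,cv2.resize(i[90:330,100:420],(800,600))[:,:,::-1])
E
python3 -m crank '[{"offset":[0,0.004,-0.0002],"twist":[0,0,0]},{"offset":[0,0.0075,-0.0001],"twist":[0,0,0]},{"offset":[0,0.011,0.0002],"twist":[0,0,0]},{"offset":[0,0.0145,0.0011],"twist":[0,0,0]},{"offset":[0,0.018,0.0027],"twist":[0,0,0]}]'
python3 -m crank '[{"offset":[0,0.004,-0.012],"twist":[0,0,0]},{"offset":[-0.02,-0.018,-0.04],"twist":[0,0,0]},{"offset":[-0.02,-0.018,-0.075],"twist":[0,0,0]},{"offset":[-0.02,-0.018,-0.075],"twist":[0,0,0]}]'
python3 -c "
from h import *
meas('e.png')"
```

```text
t: 5.22
tool_pos: [0.5572, -0.022, 0.1233]
tool_rot: [3.139, -0.088, 0.003]
contact_force: [-0.3, -1.3, 4.7]
opening: -0.0
grip_force: 2.3
t: 5.72
tool_pos: [0.5395, -0.0025, 0.2011]
tool_rot: [3.14, -0.088, 0.011]
contact_force: [0.7, 0.0, 0.6]
opening: 0.0
grip_force: 0.0
t 5.725 n 209 theta [0.538 0.709 0.882] line x mm [-9.8 11.2] nut rect [256.5 183.2  56.2  47.1]
```

View pics/e.png

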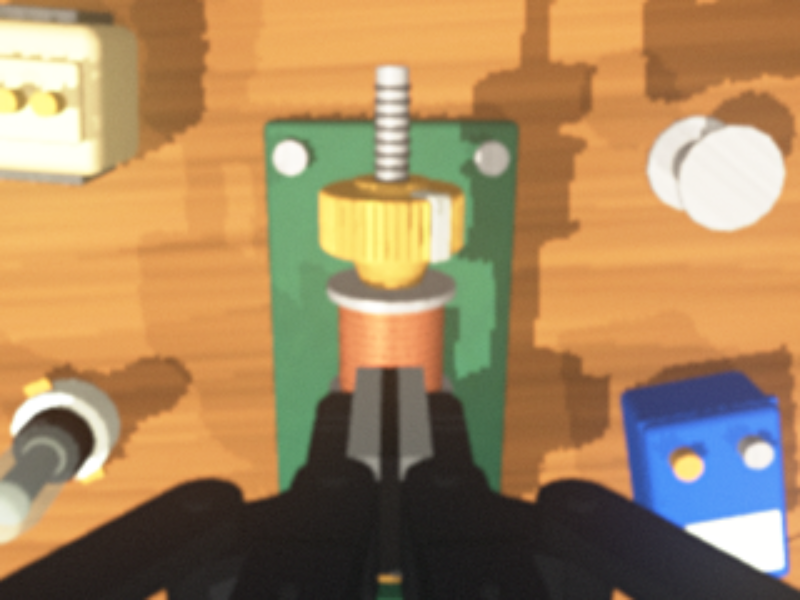

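The index line moved from left of centre to (438,225), which is about 1.0 rad loosened without slipping. Next I'll do full strokes.

```bash
python3 -m crank '[{"offset":[0.021,-0.022,0.055],"twist":[0,0,0]},{"offset":[0.021,-0.0205,0.069],"twist":[0,0,0]},{"offset":[0.021,-0.018,0.0744],"twist":[0,0,0]},{"offset":[0.021,-0.012,0.0727],"twist":[0,0,0]},{"offset":[0.021,-0.006,0.0721],"twist":[0,0,0]},{"offset":[0.021,0,0.0721],"twist":[0,0,0]},{"offset":[0.021,0.006,0.0721],"twist":[0,0,0]},{"offset":[0.021,0.012,0.0727],"twist":[0,0,0]},{"offset":[0.021,0.018,0.075],"twist":[0,0,0]},{"offset":[0.021,0.0215,0.062],"twist":[0,0,0]}]'
python3 -m crank '[{"offset":[-0.021,-0.0215,-0.062],"twist":[0,0,0]},{"offset":[-0.021,-0.0215,-0.062],"twist":[0,0,0]},{"offset":[-0.021,-0.0215,-0.062],"twist":[0,0,0]}]'
python3 -c "
from h import *
meas('f.png')"
```

```text
t: 7.08
tool_pos: [0.556, -0.0256, 0.1337]
tool_rot: [-3.14, 0.089, 0.005]
contact_force: [-0.0, 0.6, -0.2]
opening: -0.0001
grip_force: 0.0
t: 7.45
tool_pos: [0.5378, -0.0025, 0.1979]
tool_rot: [3.14, -0.088, 0.003]
contact_force: [0.2, -0.2, -0.2]
opening: -0.0001
grip_force: 0.0
t 7.45 n 12 theta [-0.171  0.036  0.312] line x mm [-5.3 18.2] nut rect [256.2 179.5  60.3  49.6]
```

```bash
python3 -m crank '[{"offset":[0.022,-0.022,0.055],"twist":[0,0,0]},{"offset":[0.022,-0.0205,0.069],"twist":[0,0,0]},{"offset":[0.022,-0.018,0.0744],"twist":[0,0,0]},{"offset":[0.022,-0.012,0.0727],"twist":[0,0,0]},{"offset":[0.022,-0.006,0.0721],"twist":[0,0,0]},{"offset":[0.022,0,0.0721],"twist":[0,0,0]},{"offset":[0.022,0.006,0.0721],"twist":[0,0,0]},{"offset":[0.022,0.012,0.0727],"twist":[0,0,0]},{"offset":[0.022,0.018,0.075],"twist":[0,0,0]},{"offset":[0.022,0.0215,0.062],"twist":[0,0,0]},{"offset":[0.023,-0.022,0.060],"twist":[0,0,0]},{"offset":[0.023,-0.0205,0.069],"twist":[0,0,0]},{"offset":[0.023,-0.018,0.0744],"twist":[0,0,0]},{"offset":[0.023,-0.012,0.0727],"twist":[0,0,0]},{"offset":[0.023,-0.006,0.0721],"twist":[0,0,0]},{"offset":[0.023,0,0.0721],"twist":[0,0,0]},{"offset":[0.023,0.006,0.0721],"twist":[0,0,0]},{"offset":[0.023,0.012,0.0727],"twist":[0,0,0]},{"offset":[0.023,0.018,0.075],"twist":[0,0,0]},{"offset":[0.023,0.0215,0.062],"twist":[0,0,0]}]'
python3 -m crank '[{"offset":[-0.023,-0.0215,-0.062],"twist":[0,0,0]},{"offset":[-0.023,-0.0215,-0.062],"twist":[0,0,0]},{"offset":[-0.023,-0.0215,-0.062],"twist":[0,0,0]}]'
python3 -c "
from h import *
meas('g.png')"
```

```text
t: 10.05
tool_pos: [0.5577, -0.0259, 0.1334]
tool_rot: [-3.14, 0.09, 0.006]
contact_force: [0.2, -0.2, 0.6]
opening: 0.0001
grip_force: 0.0
t: 10.42
tool_pos: [0.5377, -0.0025, 0.1978]
tool_rot: [3.14, -0.088, 0.002]
contact_force: [-0.1, -0.3, -0.7]
opening: 0.0002
grip_force: 0.0
t 10.425 n 288 theta [0.055 0.188 0.353] line x mm [-5.7 19.4] nut rect [257.8 175.3  56.6  49.4]
```

View pics/g.png

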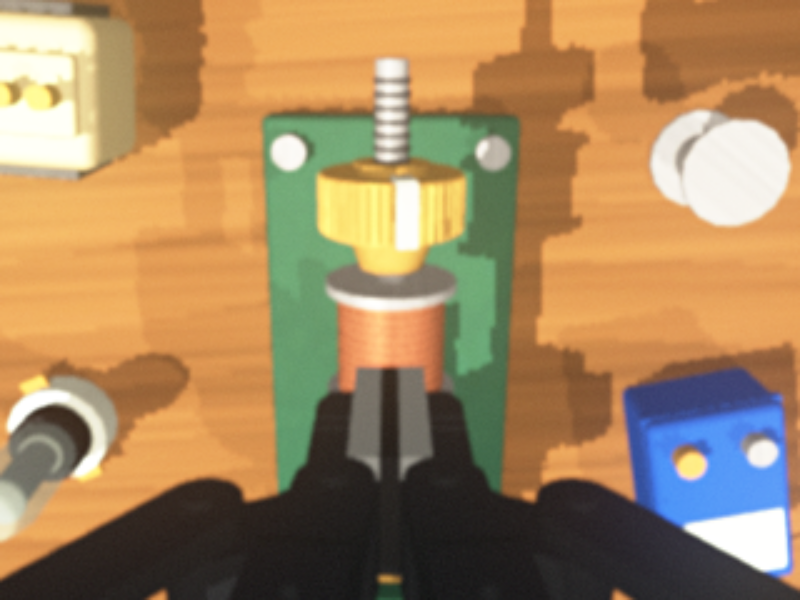

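The picture shows the index line at (407,213), so θ is about 0.2 past one turn, and the nut has visibly moved along the spindle. Each stroke gives about 1.92 rad, so three more are needed.

```bash
python3 -m crank '[{"offset":[0.025,-0.022,0.055],"twist":[0,0,0]},{"offset":[0.025,-0.0205,0.069],"twist":[0,0,0]},{"offset":[0.025,-0.018,0.0744],"twist":[0,0,0]},{"offset":[0.025,-0.012,0.0727],"twist":[0,0,0]},{"offset":[0.025,-0.006,0.0721],"twist":[0,0,0]},{"offset":[0.025,0,0.0721],"twist":[0,0,0]},{"offset":[0.025,0.006,0.0721],"twist":[0,0,0]},{"offset":[0.025,0.012,0.0727],"twist":[0,0,0]},{"offset":[0.025,0.018,0.075],"twist":[0,0,0]},{"offset":[0.025,0.0215,0.062],"twist":[0,0,0]},{"offset":[0.026,-0.022,0.060],"twist":[0,0,0]},{"offset":[0.026,-0.0205,0.069],"twist":[0,0,0]},{"offset":[0.026,-0.018,0.0744],"twist":[0,0,0]},{"offset":[0.026,-0.012,0.0727],"twist":[0,0,0]},{"offset":[0.026,-0.006,0.0721],"twist":[0,0,0]},{"offset":[0.026,0,0.0721],"twist":[0,0,0]},{"offset":[0.026,0.006,0.0721],"twist":[0,0,0]},{"offset":[0.026,0.012,0.0727],"twist":[0,0,0]},{"offset":[0.026,0.018,0.075],"twist":[0,0,0]},{"offset":[0.026,0.0215,0.062],"twist":[0,0,0]}]'
python3 -m crank '[{"offset":[0.001,-0.0435,-0.002],"twist":[0,0,0]},{"offset":[0.001,-0.042,0.007],"twist":[0,0,0]},{"offset":[0.001,-0.0395,0.0124],"twist":[0,0,0]},{"offset":[0.001,-0.0335,0.0107],"twist":[0,0,0]},{"offset":[0.001,-0.0275,0.0101],"twist":[0,0,0]},{"offset":[0.001,-0.0215,0.0101],"twist":[0,0,0]},{"offset":[0.001,-0.0155,0.0101],"twist":[0,0,0]},{"offset":[0.001,-0.0095,0.0107],"twist":[0,0,0]},{"offset":[0.001,-0.0035,0.013],"twist":[0,0,0]},{"offset":[0.001,0,0],"twist":[0,0,0]},{"offset":[-0.026,-0.0215,-0.062],"twist":[0,0,0]},{"offset":[-0.026,-0.0215,-0.062],"twist":[0,0,0]},{"offset":[-0.026,-0.0215,-0.062],"twist":[0,0,0]}]'
python3 -c "
from h import *
meas('i.png')"
```

```text
t: 13.02
tool_pos: [0.5607, -0.0261, 0.1333]
tool_rot: [-3.14, 0.09, 0.007]
contact_force: [0.2, -0.1, 0.2]
opening: -0.0001
grip_force: 0.0
t: 14.65
tool_pos: [0.5377, -0.0026, 0.198]
tool_rot: [3.14, -0.088, 0.003]
contact_force: [-0.6, -0.3, 0.0]
opening: 0.0001
grip_force: 0.0
t 14.65 n 285 theta [-0.517 -0.339 -0.202] line x mm [-2.2 17.8] nut rect [255.8 171.9  59.7  47.3]
```

View pics/i.png

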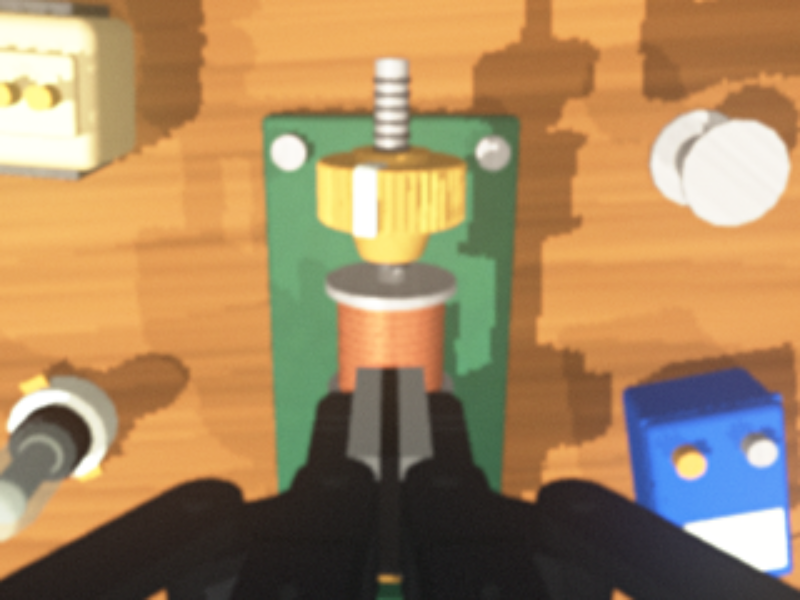

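The line is at (366,200), close to its start angle. I'll compare it precisely with the first picture.

Run:
```python
from h import *
def ana(i,o,tag):
    K,T=c=cam("wrist",o);d=cut_out("nut","wrist")[0];g=d["region"]
    h=cv2.cvtColor(i,cv2.COLOR_RGB2HSV);out=[]
    for r in range(150,200):
        w=np.where(g[r])[0]
        if len(w)<54: continue
        row=i[r].astype(float);lin=np.clip((row[225:285,2]-130)/120,0,1)*(h[r,225:285,1]<110)
        if lin.sum()<5: continue
        q=(np.arange(225,285)*lin).sum()/lin.sum()
        def ang(q,y0):
            dd=Rw.inv().apply(T[:3,:3]@F@np.linalg.solve(K,[q,r,1.]));p=Rw.inv().apply(T[:3,3]-[X0,y0,.105])
            a,b,cc=dd[1]**2+dd[2]**2,p[1]*dd[1]+p[2]*dd[2],p[1]**2+p[2]**2-.022**2;P=p+dd*(-b-np.sqrt(b*b-a*cc))/a;return np.arctan2(-P[1],P[2])
        # rim silhouette from colour: saturated gold
        gold=np.where((h[r,205:300,0]<32)&(h[r,205:300,0]>15)&(h[r,205:300,1]>90))[0]+205
        m=(w[0]+w[-1])/2; P=onz(c,(m,r),.105);y0=P[1]-YAW*(P[0]-X0)
        out.append((r,q,w[0],w[-1],gold.min(),gold.max(),ang(q,Y0),y0))
    out=np.array(out);print(tag,np.round(np.median(out,0),3),out[0,0],out[-1,0])
i0=cv2.imread("pics/c_raw.png")[:,:,::-1]
o0=dict(tool_pos=np.array([.53555,-.00533,.20151]),tool_rot=np.array([3.141,-.075,.001]))
o1=get_obs();i1=get_image("wrist")
ana(i1,o1,"now")
i0=np.ascontiguousarray(i0);d0=np.zeros(i0.shape[:2],bool);d0[161:186,225:282]=1
cut=cut_out
import builtins
cut_out=lambda *a:[{"region":d0}]
ana(i0,o0,"start");print(np.round(o1["tool_rot"],4),o1["t"])
```

```text
now [ 1.67000e+02  2.45207e+02  2.27000e+02  2.85000e+02  2.05000e+02
  2.85000e+02 -3.55000e-01 -4.00000e-03] 156.0 178.0
start [ 1.75000e+02  2.44957e+02  2.25000e+02  2.81000e+02  2.24000e+02
  2.81000e+02 -2.51000e-01 -4.00000e-03] 165.0 185.0
[-3.1402  0.0888  0.0034] 14.75
```

```bash
python3 -m crank '[{"offset":[0.028,-0.002,0.055],"twist":[0,0,0]},{"offset":[0.028,-0.002,0.067],"twist":[0,0,0]},{"offset":[0.028,-0.002,0.0721],"twist":[0,0,0]},{"offset":[0.028,-0.002,0.0721],"twist":[0,0,0]},{"offset":[0.028,-0.0005,0.0721],"twist":[0,0,0]},{"offset":[0.028,0.0013,0.0721],"twist":[0,0,0]},{"offset":[0.028,0.0013,0.0721],"twist":[0,0,0]},{"offset":[0.028,0.0013,0.06],"twist":[0,0,0]},{"offset":[0,0,0],"twist":[0,0,0]},{"offset":[0,0,0],"twist":[0,0,0]},{"offset":[0,0,0],"twist":[0,0,0]}]'
python3 - <<'E'
from h import *
o=get_obs();K,T=c=cam("wrist",o);i=get_image("wrist");h=cv2.cvtColor(i,cv2.COLOR_RGB2HSV)
cv2.imwrite("pics/j_raw.png",i[:,:,::-1])
A=[]
for r in range(158,178):
    row=i[r].astype(float);lin=np.clip((row[230:280,2]-130)/120,0,1)*(h[r,230:280,1]<110)
    q=(np.arange(230,280)*lin).sum()/lin.sum()
    dd=Rw.inv().apply(T[:3,:3]@F@np.linalg.solve(K,[q,r,1.]));p=Rw.inv().apply(T[:3,3]-[X0,Y0,.105])
    a,b,cc=dd[1]**2+dd[2]**2,p[1]*dd[1]+p[2]*dd[2],p[1]**2+p[2]**2-.022**2;P=p+dd*(-b-np.sqrt(b*b-a*cc))/a;A.append((q,np.arctan2(-P[1],P[2])))
print(np.median(A,0))
# target above shaft behind former: d = former rear, x along winder; tip centre at d-0.022
for d in (.4945,.4965):
    print(d,np.round(proj(c,[d,Y0+YAW*(d-X0),.126]),1))
P=np.array([X0,Y0,0])+Rw.apply([-.061-.022,0,0]);print(P)
rel([P[0],P[1],.150],down(YAW));rel([P[0],P[1],.117],down(YAW))
E
```

```text
t: 16.23
tool_pos: [0.5375, -0.0025, 0.1975]
tool_rot: [3.14, -0.089, 0.002]
contact_force: [0.3, 0.0, -1.3]
opening: -0.0
grip_force: 0.0
[ 2.49971335e+02 -2.03027075e-01]
0.4945 [256.  260.4]
0.4965 [256. 258.]
[0.47463957 0.0010113  0.        ]
offset mm [-62.4   0.   46.3] twist [-0.    0.07  0.09]
offset mm [-62.4   0.   79.3] twist [-0.    0.07  0.09]
```

The nut is at θ ≈ −0.20 against a start of −0.25, so it has turned two full turns plus 0.05 rad. Next the tip goes down behind the former's rear flange.

```bash
python3 -m crank '[{"offset":[-0.0624,0,0.02],"twist":[0,0,0]},{"offset":[-0.0624,0,0.046],"twist":[0,0,0]},{"offset":[-0.0624,0,0.046],"twist":[0,0,0]},{"offset":[-0.0624,0,0.062],"twist":[0,0,0]},{"offset":[-0.0624,0,0.072],"twist":[0,0,0]},{"offset":[-0.0624,0,0.0785],"twist":[0,0,0]},{"offset":[-0.0624,0,0.0785],"twist":[0,0,0]}]'
python3 -m crank '[{"offset":[0.003,0,0],"twist":[0,0,0]},{"offset":[0.006,0,0],"twist":[0,0,0]},{"offset":[0.009,0,0],"twist":[0,0,0]},{"offset":[0.009,0,0],"twist":[0,0,0]}]'
python3 -m crank '[{"offset":[0.002,0,0],"twist":[0,0,0]},{"offset":[0.004,0,0],"twist":[0,0,0]},{"offset":[0.004,0,0],"twist":[0,0,0]}]'
python3 -c "
from h import *
i=get_image('wrist');cv2.imwrite('pics/k.png',cv2.resize(i[90:330,100:420],(800,600))[:,:,::-1])"
```

```text
t: 17.15
tool_pos: [0.475, 0.0011, 0.118]
tool_rot: [-3.14, 0.088, 0.002]
contact_force: [-0.5, -0.4, -0.4]
opening: -0.0
grip_force: 0.0
t: 17.65
tool_pos: [0.4845, 0.0005, 0.1187]
tool_rot: [3.14, -0.088, 0.001]
contact_force: [0.1, 0.1, 0.1]
opening: -0.0001
grip_force: 0.0
t: 18.02
tool_pos: [0.4883, 0.0003, 0.1185]
tool_rot: [-3.14, 0.088, -0.0]
contact_force: [-0.0, -0.0, -0.5]
opening: -0.0003
grip_force: 0.1
```

View pics/k.png

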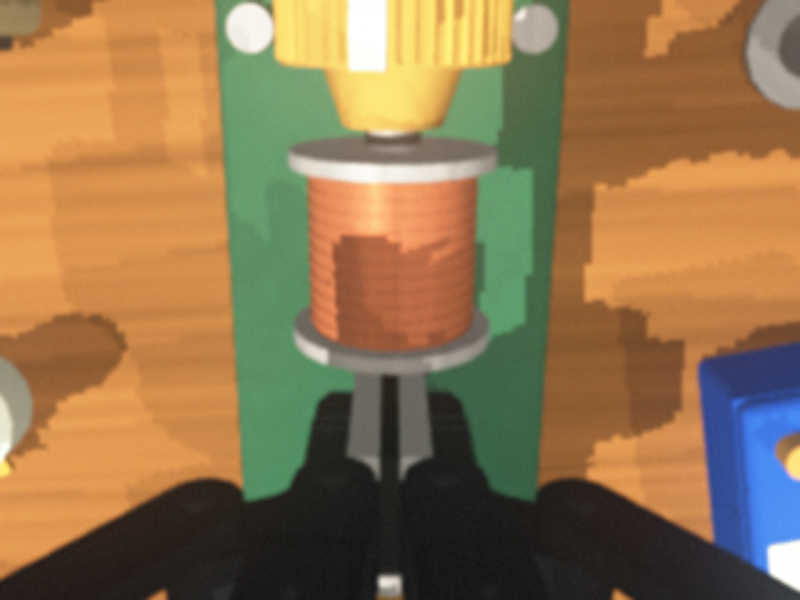

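The tip sits just behind the rear flange at about (392,372), and the nose-to-flange gap is still open at (392,140). I'll keep pushing gently.

```bash
for k in 1 2 3 ; do python3 -m crank '[{"offset":[0.0015,0,0],"twist":[0,0,0]},{"offset":[0.003,0,0],"twist":[0,0,0]},{"offset":[0.003,0,0],"twist":[0,0,0]}]' | egrep 'pos|contact'; done
```

```text
tool_pos: [0.4913, 0.0002, 0.1185]
contact_force: [-1.7, 0.2, -0.1]
tool_pos: [0.4932, 0.0001, 0.1184]
contact_force: [-5.6, 0.2, 3.8]
tool_pos: [0.4937, 0.0001, 0.1183]
contact_force: [-16.5, 0.8, 10.5]
```

```bash
python3 -m crank '[{"offset":[-0.003,0,0],"twist":[0,0,0]},{"offset":[-0.003,0,0],"twist":[0,0,0]}]' | egrep 'pos|contact'
python3 -c "
from h import *
i=get_image('wrist');s=get_image('scene');a=cv2.resize(i[90:330,100:420],(560,420));b=cv2.resize(s[130:270,160:280],(0,0),fx=3,fy=3,interpolation=cv2.INTER_CUBIC)[:420,60:300];cv2.imwrite('pics/l.png',np.hstack([a,b])[:,:,::-1])"
```

```text
tool_pos: [0.4932, 0.0001, 0.1184]
contact_force: [-6.4, -1.1, 4.1]
```

View pics/l.png

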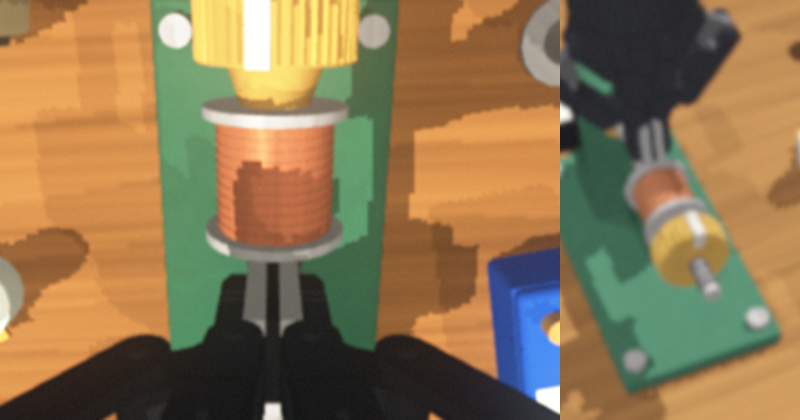

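The nose now overlaps the front flange with no gap, at about (272,100), so the rising force was the stop. I'll back away and check.

```bash
python3 -m crank '[{"offset":[-0.006,0,0],"twist":[0,0,0]},{"offset":[-0.014,0,0],"twist":[0,0,0]},{"offset":[-0.014,0,-0.03],"twist":[0,0,0]},{"offset":[-0.014,0,-0.08],"twist":[0,0,0]},{"offset":[0.02,0,-0.1],"twist":[0,0,0]},{"offset":[0.02,0,-0.1],"twist":[0,0,0]},{"offset":[0.02,0,-0.1],"twist":[0,0,0]}]'
python3 - <<'E'
from h import *
c=cam("wrist");i=get_image("wrist");cv2.imwrite("pics/m.png",cv2.resize(i[90:330,100:420],(800,600))[:,:,::-1])
meas()
for n in("former","nut"):
    d=cut_out(n,"wrist")
    if d: print(n,np.round(d[0]["rect"],1))
for tr in (0,.006,.008):
  d=X0-.061+tr;f=lambda s,z:np.round(proj(c,[d+s,Y0+YAW*(d+s-X0),z]),1)
  print(tr,"flange front face bottom/top edges",f(.04,.126),f(.037,.126),"rear",f(0.003,.126),f(0,.126),"rim in (8mm)",np.round(proj(c,[X0-.001,Y0,.127]),1))
E
```

```text
t: 20.42
tool_pos: [0.5131, -0.001, 0.2173]
tool_rot: [-3.14, 0.088, 0.003]
contact_force: [-0.4, -0.6, 0.1]
opening: 0.0
grip_force: 0.0
t 20.475 n 280 theta [-0.367 -0.191 -0.055] line x mm [-4.9 17.4] nut rect [258.  136.6  53.6  45.1]
former [256.5 182.   53.3  57.2]
nut [258.  136.6  53.6  45.1]
0 flange front face bottom/top edges [256.5 169.9] [256.4 173.7] rear [256.3 215.1] [256.3 218.6] rim in (8mm) [256.6 143.9]
0.006 flange front face bottom/top edges [256.5 162.2] [256.5 166.1] rear [256.3 208. ] [256.3 211.5] rim in (8mm) [256.6 143.9]
0.008 flange front face bottom/top edges [256.5 159.6] [256.5 163.5] rear [256.3 205.6] [256.3 209.2] rim in (8mm) [256.6 143.9]
```

View pics/m.png

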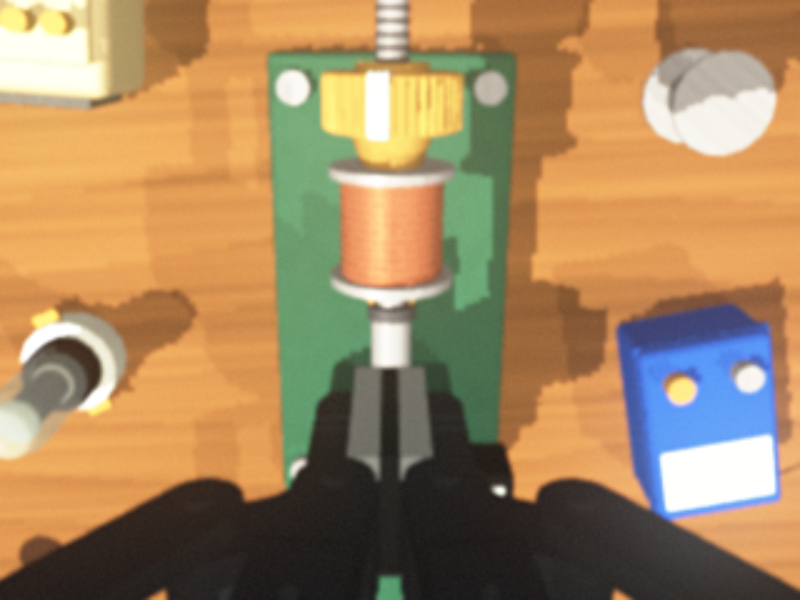

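The picture shows the former off the pins (the pins and drive plate are visible at (390,305)) and against the nose at (392,165). The edges match 8 mm of travel, the index line is unchanged, and the arm is clear.

```bash
python3 -c "
from station import *
print(finish_job())"
```

```text
the job is handed in; nothing more can be done
None
```

The job is handed in: the nut is loosened two turns (about 0.05 rad over, by the images), and the former is off its pins against the nut's nose. The arm is clear, and nothing came near the four loose items; the push force peaked at about 20 N as the former met the nose.

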